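Fit the thin top plate to the quadcopter frame

TASK

The thin black top plate lies sunk in the channel of the aluminium jig, where nothing can get hold of its sides. Press down on it just firmly enough and slide it out over the jig's open end, pushing the stiff end stop ahead of it, until it overhangs far enough, still lying flat, to be gripped by its two long edges; lift it off and lay it gently and squarely, centred, on the four standoffs of the quadcopter frame, then let go. Never press it on the jig or the frame with more than 25 N, do not drop it, and leave the other things on the bench where they are.

Things in the scene. Friction and masses are not known exactly. Their poses are not given: they have to be found in the camera images.
- jig: Fixed grey block. Origin: on its axis, 0 to 12 mm above the bench (varies). On it a clamped aluminium bed, 140 x 76 mm, with a channel along x: floor 50 mm above the origin at x = 0, tilted about y by up to 0.05 rad either way (varies), 60 mm wide between rails (8 mm thick, 8 mm high), from the open end at x = -65 mm to an end wall, 8 mm high, at x = +65 mm. Bed does not give.
- jig_edge (a point): Middle of the floor's edge at the bed's open end, on the floor (level bed: jig frame -65, 0, +50 mm). Its axes are the bed's: x along the channel floor, z square to it. Beyond it, towards -x, there is free air down to the bench; the plate can leave only there.
- stop (a joint): Travel in m (0 to 0.06, towards the jig's -x) of the jig's dark steel end stop, 30 mm wide and 6 mm high on the channel floor, in front of the plate's front end: at 0 its face is 14 mm inside the open end, 1 to 5 mm from the plate. It takes 2 N to push, stays where it is left, and may be left anywhere.
- plate_centre (a point): Centre of the loose thin black plate, 110 (its x) x 56 (y) x 3 mm, 30 to 65 g. Starts flat in the channel, long side along it, 1 to 5 mm from the end wall, 2 mm free each side; its upper face lies 5 mm below the rail tops. It follows fingertips pressed on it with some 12 to 18 N; with much less they slip over it. More than 25 N against jig or frame spoils it. Tips off the edge beyond 55 mm overhang.
- frame_seat (a point): Where the plate's centre belongs, 71 to 84 mm above the bench (varies); x along the fixed black quadcopter frame. The plate's long side goes along x, either way round. Four aluminium standoffs, 10 mm thick, their tops 1.5 mm below this point, at +-34 mm in x, +-16 mm in y. They rise 34 mm from a 120 x 56 mm deck; motors at (+-78, +-78) mm end 21 mm below this point.
- driver_mid (a point): Middle of the loose screwdriver, 170 mm long, lying along x on the bench between jig and frame: leave alone.
- motor_mid (a point): Centre of a loose small motor, 28 mm wide, 28 mm high with shaft, standing on the bench: leave alone.
- battery_mid (a point): Centre of the loose grey battery pack, 75 x 36 x 30 mm, behind: leave alone.
- meter_mid (a point): Centre of the loose red multimeter, 170 x 85 x 41 mm, on the right: leave alone.
- screwtray_mid (a point): Centre of the loose grey screw tray, 140 x 100 x 30 mm, on the left: leave alone.
Mind the look-alikes: they are no part of the job. There is more than one size of the part that bears plate_centre; the job needs the smallest.

How it is judged:
On the way, in this order (a step that is already met when the one before it is completed fails the run):
1. the plate has been slid out along the channel, lying flat on the bed's floor, and overhangs the open end by 20 to 50 mm (x of plate_centre in the frame of jig_edge between 0.005 and 0.035 m and z of plate_centre in the frame of jig_edge between -0.001 and 0.004 m and angle between the z axis of plate_centre and the z axis of jig_edge, either way round below 0.05 rad), for 0.2 s.
2. the plate is held by the fingers, clear of the jig, at least 15 mm above its floor (z of plate_centre in the frame of jig_edge above 0.015 m and contact force between plate and the fingers above 0.5 N and contact force between plate and jig below 0.01 N), for 0.1 s.
At the end, for the whole second after the job is handed in: The plate lies at rest and flat on the four standoffs (height within 3 mm, tilt under 0.05 rad), its centre within 9 mm of the seat's centre and its long side within 0.14 rad of the frame's length, released (horizontal distance between plate_centre and frame_seat below 0.009 m and angle between the x axis of plate_centre and the x axis of frame_seat, either way round below 0.14 rad and z of plate_centre in the frame of frame_seat between -0.003 and 0.003 m and angle between plate_centre's own z axis and vertical below 0.05 rad and linear speed of plate below 0.02 m/s); the robot touches nothing.
It fails at once if the plate is pressed against the jig with more than 25 N (contact force between plate and jig above 25 N).
It fails at once if the plate is pressed against the frame with more than 25 N (contact force between plate and frame above 25 N).
It fails at once if the plate is dropped: it comes lower than 40 mm above the bench (height (world z) of plate_centre below 0.04 m).
It fails at once if another thing on the bench is moved by more than 25 mm (distance of any of driver_mid, motor_mid, battery_mid, meter_mid, screwtray_mid from where it was at the start of the episode above 0.025 m).
It also fails if it takes over 70 s, if anything falls off the work surface, if the arm or the gripper's body presses on something with over 40 N, if the wrist force passes 120 N, or if a joint passes its speed limit or range.

ROBOT

A 6-joint arm with a two-finger parallel gripper is mounted at the origin on the work surface. World frame = base frame: x ahead of the robot, y to its left, z up, the work surface at z = 0. Lengths are in m, angles in rad, forces in N, time in s.
With the tool pointing down it reaches from about 0.375 to 0.9 m from the base axis. Payload 3.1 kg.
Tool frame: the origin (TCP) lies on the centre line of the jaws, within the pads' length; the fingertips stand robot.nose_length ahead of it and the grasp point (between the pads) lies 6 mm ahead of it (robot.nose_length is the distance from the TCP to the fingertips, in m); z points along the fingers, y is the line along which they close (so a half turn about z gives the same grasp; the last joint's range is limited). The gripper opens to 87 mm and grips with 3 to 60 N. Pads are 19 mm wide; open, the fingers measure 117 mm over their backs; the gripper's body (75 mm by 190 mm) begins 51 mm behind the grasp point.
Start: joints at [-1.421, 0.527, 1.433, -0, 1.181, -0.178], TCP at [0.201, -0.592, 0.248] pointing down, gripper open.
Joint ranges: [-3.08, 3.08], [-0.75, 2.2], [0.22, 2.44], [-1.43, 4.57], [0, 2.65], [-2.85, 2.85]. Speed limits (rad/s): [2.79, 2.79, 3.14, 3.14, 3.14, 3.14].

INTERFACE

Orientations are given as a unit quaternion [x, y, z, w].
In Python, from rig import robot gives the robot as it stands.
- The arm moves only by the shell command python3 -m crank 'ROWS' [FORCE]. ROWS is JSON, one flat list of numbers, 7 for each row, row after row: the shift along the tool's x, y, z in mm, then the turn, a rotation vector about the tool's x, y, z in degrees, then the closure in counts, from 0 (fully open) to 255 (shut). In form: [x, y, z, ax, ay, az, fingers, x, y, z, ax, ay, az, fingers, ...]. A call has exactly 5 rows; each row is the pose to reach, as a shift and turn from the pose commanded when the call began, along the tool's axes at that moment; what a row does not reach only later rows make up. A row lasts 1/12 s, in which the tool goes at most 41.7 mm and 7.16 degrees, less where a joint would pass 70% of its speed; a pose out of reach is approached as far as the arm can. A call with a gripper value outside its range is refused whole. The fingers move at their own pace and stop on an object; FORCE is the grip in N (left out, the last holds). Time passes only in rows, so rows that repeat a pose let the fingers close, or fill a call up. It gives the time, the measured TCP pose, the force, the opening and the grip force at its end, in the units of the state.
- robot.get_obs(): the state, without advancing time (a new reading comes with each control period).
- robot.camera(name): name is "scene" or "top" or "wrist"; returns a dict with "pixels" (400x640x3 uint8, red, green, blue), "intrinsics" (3x3 intrinsics, pixels), "extrinsics" (4x4, takes a point from camera to world coordinates); the wrist camera has in their place "mount" (4x4, takes a point from camera to tool coordinates, whose origin is the TCP and whose axes are the flange's). Camera axes: x right, y down, z forward; pixel columns grow to the right and rows downward; lengths in m; the calibration is good to about 2 mm. A picture is of the moment at which its call begins: read the wrist's pose just before it. There is no depth.
- robot.hand_in(): hands the job in; it is judged then, once.
The state is a dict: "time": time; "q": joint angles; "joint_velocities": joint speeds; "joint_torque": joint torques, N m; "position": TCP position; "tool_rot": TCP orientation; "ft_force": force on the tool from outside, world axes, zero at the start; "moment": the same for the moment, N m; "grip_width": finger opening in m; "grip_force": force on a finger pad.
Only numpy, scipy, OpenCV 4.12 (cv2) and the standard library are available. Lean on these libraries where they do the work, as an engineer would, in place of code of your own. Each camera call takes 0.05 s, during which the arm holds its last target. There are 200 camera calls.

## Working session

There is one attempt and no reset: what is moved stays moved. The work goes in short steps, Python scripts to look and compute and a shell command to move; the robot and the scene stay as the last step left them, time stands still between calls to the robot, and variables do not carry over. Pictures are saved under pics/ and viewed, at most 10 in all, crops included, and the job is handed in when it is done.

```bash
ls; mkdir -p pics; python3 - <<'E'
from rig import robot
import cv2,numpy as np
print(robot.nose_length, robot.get_obs())
for n in ("scene","top","wrist"):
    c=robot.camera(n); cv2.imwrite(f"pics/{n}0.png",c["pixels"][:,:,::-1])
    np.savez(f"{n}0.npz",**c)
    print(n,np.round(c["intrinsics"],1).tolist(),np.round(c.get("extrinsics",c.get("mount")),4).tolist())
E
```

```text
pics
0.025 {'time': 0.0, 'q': array([-1.42151316e+00,  5.28514676e-01,  1.43391071e+00, -1.40765709e-05,
        1.18138074e+00, -1.78536978e-01]), 'joint_velocities': array([ 0.0005004 ,  0.00025146, -0.00028285, -0.00060159,  0.0011771 ,
       -0.00174051]), 'joint_torque': array([-3.60322410e-04, -4.40042675e+01, -1.76592475e+01,  6.31595543e-02,
        5.81454264e-02, -1.66837881e-04]), 'position': array([ 0.20113687, -0.59102989,  0.2465391 ]), 'tool_rot': array([ 9.86595751e-01,  1.63179654e-01,  9.67987654e-06, -1.10671361e-03]), 'ft_force': array([-0.07544672,  0.21988031, -1.23690041]), 'moment': array([-0.017539  , -0.03065777, -0.01854075]), 'grip_force': 0.0, 'grip_width': 0.08675096251824065}
scene [[387.5, 0.0, 318.1], [0.0, 387.5, 196.0], [0.0, 0.0, 1.0]] [[0.6164, 0.6199, -0.4857, 1.0919], [0.7875, -0.4831, 0.3827, -0.3874], [0.0026, -0.6183, -0.7859, 0.9406], [0.0, 0.0, 0.0, 1.0]]
top [[408.5, 0.0, 320.3], [0.0, 408.5, 200.7], [0.0, 0.0, 1.0]] [[-0.0214, -0.9972, 0.0717, 0.4854], [-0.9993, 0.0236, 0.0293, 0.0147], [-0.0309, -0.071, -0.997, 1.1861], [0.0, 0.0, 0.0, 1.0]]
wrist [[294.8, 0.0, 323.1], [0.0, 294.8, 201.0], [0.0, 0.0, 1.0]] [[-0.0002, -0.9625, -0.2713, 0.0746], [1.0, -0.0005, 0.0009, 0.0007], [-0.001, -0.2713, 0.9625, -0.1379], [0.0, 0.0, 0.0, 1.0]]
```

View pics/top0.png

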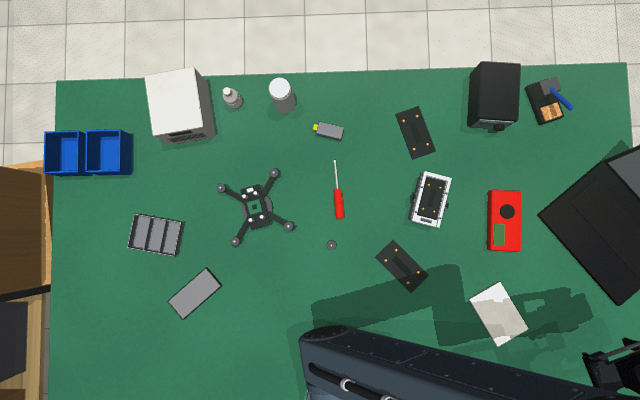

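View pics/scene0.png

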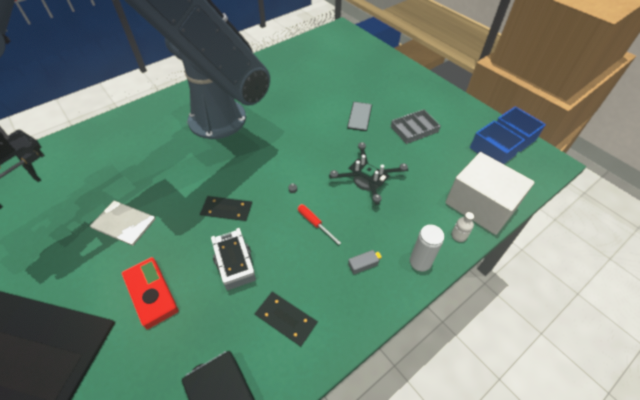

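The top view shows the jig with its plate at about (431,199), the frame at (257,206), the screwdriver at (338,190), and look-alike plates at (415,132) and (401,266). I'll zoom in on the jig and frame in both views.

```bash
python3 - <<'E'
import cv2,numpy as np
t=cv2.imread("pics/top0.png");s=cv2.imread("pics/scene0.png")
def z(i,x,y,w,h):return cv2.resize(i[y:y+h,x:x+w],(400,300),interpolation=cv2.INTER_CUBIC)
m=np.vstack([np.hstack([z(t,391,169,80,60),z(t,205,160,100,75)]),np.hstack([z(s,192,218,80,60),z(s,320,140,100,75)])])
cv2.imwrite("pics/z0.png",m)
E
```

```text
(no output)
```

View pics/z0.png

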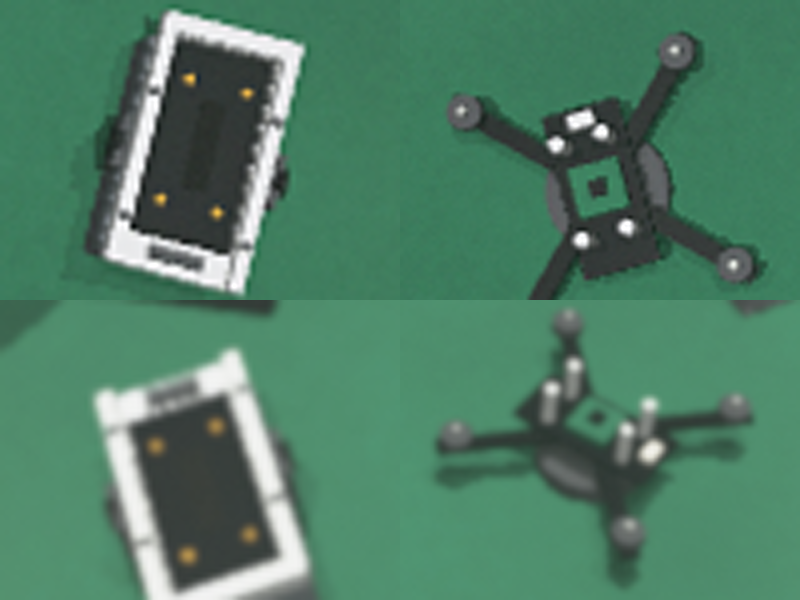

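```bash
cat > h.py <<'E'
import numpy as np,cv2
from scipy.spatial.transform import Rotation as R
def tool(o):
    T=np.eye(4);T[:3,:3]=R.from_quat(o["tool_rot"]).as_matrix();T[:3,3]=o["position"];return T
def ray(c,uv,T=None):
    E=c["extrinsics"] if T is None else T@c["mount"]
    p=np.c_[np.atleast_2d(uv),np.ones(len(np.atleast_2d(uv)))]
    d=(E[:3,:3]@np.linalg.inv(c["intrinsics"])@p.T).T
    return E[:3,3],d/np.linalg.norm(d,axis=1)[:,None]
def plane(o,d,z): return o+d*((z-o[2])/d[:,2])[:,None]
def tri(rs): # list of (o,d)
    A=sum(np.eye(3)-np.outer(d,d) for o,d in rs);b=sum((np.eye(3)-np.outer(d,d))@o for o,d in rs)
    x=np.linalg.solve(A,b);return x,max(np.linalg.norm(np.cross(x-o,d)) for o,d in rs)
def blobs(mask,amin=2,amax=1e6):
    n,l,s,c=cv2.connectedComponentsWithStats(mask.astype(np.uint8))
    return [(s[i,4],*np.round(c[i],2)) for i in range(1,n) if amin<=s[i,4]<=amax]
def gold(im):
    r,g,b=[im[...,i].astype(int) for i in range(3)]
    return (r>g+25)&(g>b+25)&(r>110)
def roi(m,x,y,w,h):
    k=np.zeros_like(m);k[y:y+h,x:x+w]=1;return m&k.astype(bool)
E
python3 - <<'E'
from h import *
t=dict(np.load("top0.npz"));s=dict(np.load("scene0.npz"))
gt=blobs(roi(gold(t["pixels"]),410,170,45,60),1);gs=blobs(roi(gold(s["pixels"]),205,230,50,60),1)
print("top",gt);print("scene",gs)
w=lambda i:i.min(2)>170
st=blobs(roi(w(t["pixels"]),235,180,40,50),1);ss=blobs(roi(w(s["pixels"]),345,150,50,40),1)
print(st);print(ss)
P=plane(*ray(t,[b[1:] for b in gt]),.06);print(P.round(4),P.mean(0))
P=plane(*ray(t,[b[1:] for b in st]),.076);print(P.round(4))
E
```

```text
top [(np.int32(3), np.float64(428.67), np.float64(184.33)), (np.int32(2), np.float64(439.5), np.float64(187.0)), (np.int32(3), np.float64(422.67), np.float64(208.33)), (np.int32(2), np.float64(433.5), np.float64(211.0))]
scene [(np.int32(1), np.float64(235.0), np.float64(243.0)), (np.int32(1), np.float64(223.0), np.float64(247.0)), (np.int32(3), np.float64(229.33), np.float64(268.67))]
[(np.int32(20), np.float64(249.5), np.float64(189.5)), (np.int32(9), np.float64(254.78), np.float64(192.56)), (np.int32(11), np.float64(243.55), np.float64(195.64)), (np.int32(8), np.float64(261.12), np.float64(216.12)), (np.int32(9), np.float64(250.11), np.float64(219.33))]
[(np.int32(5), np.float64(363.0), np.float64(156.0)), (np.int32(6), np.float64(357.5), np.float64(162.0)), (np.int32(8), np.float64(381.88), np.float64(165.88)), (np.int32(7), np.float64(376.29), np.float64(172.0)), (np.int32(16), np.float64(382.38), np.float64(177.38))]
[[ 0.6045 -0.2512  0.06  ]
 [ 0.5964 -0.2805  0.06  ]
 [ 0.5388 -0.2323  0.06  ]
 [ 0.5308 -0.2614  0.06  ]] [ 0.56761428 -0.25634597  0.06      ]
[[0.6007 0.2412 0.076 ]
 [0.5919 0.2267 0.076 ]
 [0.5841 0.2577 0.076 ]
 [0.5269 0.2099 0.076 ]
 [0.5188 0.2402 0.076 ]]
```

Rough fix: plate centre (0.568, -0.256) at yaw -16°, frame (0.555, 0.234) at yaw +15°, and the open end faces the robot. The dot spacings are about 68 x 31 mm, which fits. Next I'll move over the jig.

```bash
python3 -m crank '[36,-16,0,0,0,0,0,72,-32,0,0,0,0,0,108,-48,0,0,0,0,0,144,-64,0,0,0,0,0,180,-80,0,0,0,0,0]'
python3 -m crank '[36,-16,0,0,0,0,0,72,-32,0,0,0,0,0,108,-48,0,0,0,0,0,144,-64,0,0,0,0,0,180,-80,0,0,0,0,0]'
python3 -m crank '[30,-13,0,0,0,7,0,60,-26,0,0,0,14,0,95,-39,0,0,0,21,0,95,-39,0,0,0,28,0,95,-39,0,0,0,35,0]'
python3 -m crank '[0,0,0,0,0,0,255,0,0,0,0,0,0,255,0,0,0,0,0,0,255,0,0,0,0,0,0,255,0,0,0,0,0,0,255]' 20
python3 - <<'E'
from rig import robot
from h import *
o=robot.get_obs();print(o["position"],R.from_quat(o["tool_rot"]).as_matrix().round(4).tolist(),o["ft_force"],o["grip_width"])
c=robot.camera("wrist");np.savez("w1.npz",T=tool(o),**c);cv2.imwrite("pics/w1.png",c["pixels"][:,:,::-1])
print(blobs(gold(c["pixels"]),3))
E
```

```text
time: 0.57
position: [0.3467, -0.4565, 0.2472]
tool_rot: [0.987, 0.163, -0.0, -0.0]
ft_force: [-0.1, -0.4, 1.2]
grip_width: 0.087
grip_force: 0.0
time: 0.98
position: [0.4916, -0.3226, 0.2474]
tool_rot: [0.987, 0.163, -0.0, -0.0]
ft_force: [0.7, -0.4, 0.4]
grip_width: 0.087
grip_force: 0.0
time: 1.4
position: [0.5694, -0.2545, 0.247]
tool_rot: [0.99, -0.142, -0.0, -0.0]
ft_force: [-0.1, -0.6, -0.3]
grip_width: 0.087
grip_force: 0.0
time: 1.82
position: [0.5676, -0.2572, 0.2475]
tool_rot: [0.99, -0.141, -0.0, -0.0]
ft_force: [-0.4, -0.4, 0.0]
grip_width: 0.0616
grip_force: 0.0
[ 0.56760843 -0.25724917  0.24754506] [[0.9603, -0.2791, -0.0001], [-0.2791, -0.9603, 0.0001], [-0.0001, -0.0001, -1.0]] [-0.41795866 -0.41291445  0.03228816] 0.06156181326641677
[(np.int32(6), np.float64(213.5), np.float64(0.67)), (np.int32(8), np.float64(287.88), np.float64(45.62)), (np.int32(4), np.float64(262.5), np.float64(65.75)), (np.int32(4), np.float64(259.75), np.float64(70.25)), (np.int32(3), np.float64(518.0), np.float64(110.0)), (np.int32(4), np.float64(531.5), np.float64(110.25)), (np.int32(6), np.
[... 320 characters left out ...]
46), np.float64(500.37), np.float64(215.13)), (np.int32(3), np.float64(478.0), np.float64(200.0)), (np.int32(9), np.float64(475.0), np.float64(211.0)), (np.int32(20), np.float64(125.4), np.float64(226.5)), (np.int32(15), np.float64(307.33), np.float64(217.67)), (np.int32(17), np.float64(335.06), np.float64(218.0)), (np.int32(5), np.float64(476.0), np.float64(224.0)), (np.int32(7), np.float64(477.0), np.float64(233.0)), (np.int32(9), np.float64(537.0), np.float64(235.0)), (np.int32(323), np.float64(195.68), np.float64(277.77)), (np.int32(287), np.float64(450.66), np.float64(277.1)), (np.int32(14), np.float64(274.71), np.float64(309.5)), (np.int32(4118), np.float64(423.8), np.float64(321.89))]
```

View pics/w1.png

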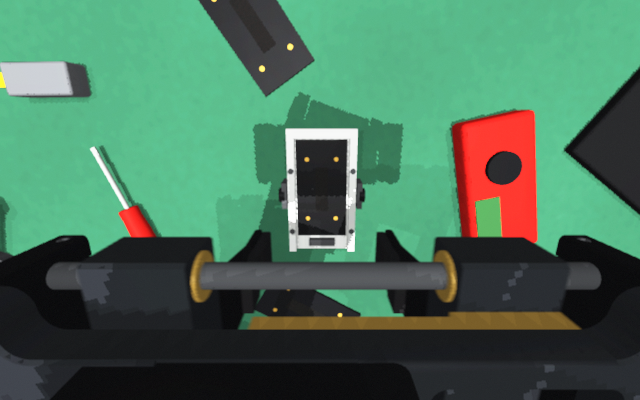

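The wrist view shows the jig squarely: dots at (306,159), (336,159), (307,218), (335,218), and the stop at (322,241) on the near, open end. Two closer views along the channel should give height and tilt.

```bash
cat > look.py <<'E'
import sys
from rig import robot
from h import *
n=sys.argv[1]
o=robot.get_obs();c=robot.camera("wrist");np.savez(n+".npz",T=tool(o),**c);cv2.imwrite(f"pics/{n}.png",c["pixels"][:,:,::-1])
print(n,[tuple(map(float,b)) for b in blobs(roi(gold(c["pixels"]),240,0,160,236),6,200)])
E
python3 -m crank '[-5,0,18,0,0,0,255,-10,0,36,0,0,0,255,-15,0,54,0,0,0,255,-20,0,72,0,0,0,255,-20,0,90,0,0,0,255]' | head -1
python3 -m crank '[0,0,0,0,0,0,255,0,0,0,0,0,0,255,0,0,0,0,0,0,255,0,0,0,0,0,0,255,0,0,0,0,0,0,255]' >/dev/null
python3 look.py w2
python3 -m crank '[-20,0,0,0,0,0,255,-40,0,0,0,0,0,255,-60,0,0,0,0,0,255,-80,0,0,0,0,0,255,-80,0,0,0,0,0,255]' >/dev/null
python3 -m crank '[0,0,0,0,0,0,255,0,0,0,0,0,0,255,0,0,0,0,0,0,255,0,0,0,0,0,0,255,0,0,0,0,0,0,255]'
python3 look.py w3
python3 -c "
import cv2,numpy as np
a=cv2.imread('pics/w2.png')[60:280,220:420];b=cv2.imread('pics/w3.png')[0:220,220:420]
cv2.imwrite('pics/w23.png',cv2.resize(np.hstack([a,b]),None,fx=2,fy=2))"
```

```text
time: 2.28
w2 [(12.0, 242.67, 29.42), (41.0, 300.0, 150.24), (37.0, 340.59, 150.16), (25.0, 302.32, 231.24), (15.0, 340.6, 230.8)]
time: 3.58
position: [0.4727, -0.2292, 0.1576]
tool_rot: [0.99, -0.141, 0.0, 0.0]
ft_force: [0.0, 0.4, 0.2]
grip_width: 0.0005
grip_force: 0.0
w3 [(41.0, 300.12, 134.54), (41.0, 341.93, 134.29)]
```

View pics/w23.png

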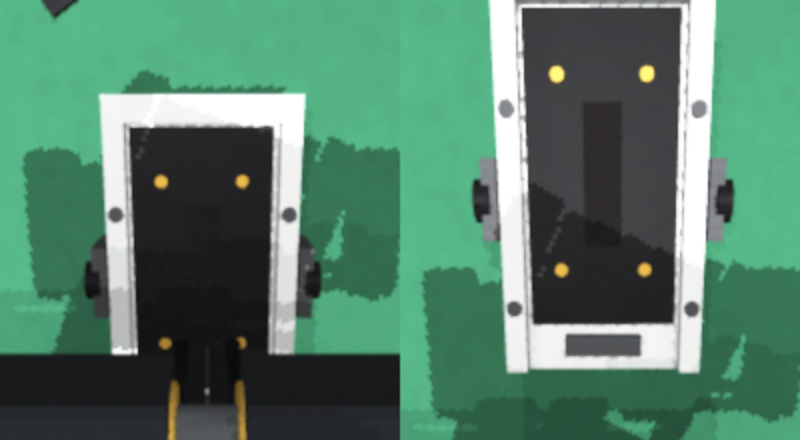

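```bash
sed -i 's/return (r>g+25)&(g>b+25)&(r>110)/return (r>g-5)\&(g>b+25)\&(r>110)\&(r>b+60)/' h.py; python3 - <<'E'
from h import *
W=[dict(np.load(f"w{i}.npz")) for i in (1,2,3)]
D=[]
for c,(y,h) in zip(W,((140,90),(140,95),(20,125))):
    b=[x for x in blobs(roi(gold(c["pixels"]),290,y,60,h),8,200)];b=np.array(sorted(b,key=lambda k:k[2]))
    b=np.vstack([b[:2][b[:2,1].argsort()],b[2:4][b[2:4,1].argsort()]]);D.append(b);print(b.tolist())
J=W[0]["T"][:3,:3]
for use in ((0,2),(0,1,2)):
    P=[]
    for k in range(4):
        rs=[]
        for i in use:
            if i==1 and k>1: continue
            o,d=ray(W[i],D[i][k,1:],W[i]["T"]);rs.append((o,d[0]))
        x,e=tri(rs);P.append(x);print(x.round(4),round(e,4))
    P=np.array(P);C=P.mean(0);ax=(P[0]+P[1]-P[2]-P[3])/2;ay=(P[0]+P[2]-P[1]-P[3])/2
    print("C",C,"len",np.linalg.norm(ax),np.linalg.norm(ay),"yaw",np.degrees(np.arctan2(ax[1],ax[0])),"tilt up toward +x",ax[2]/np.linalg.norm(ax))
# edges in w3 along central columns
c=W[2];im=c["pixels"].astype(int).sum(2);
for u in (295,300,345):print(u,[(v,int(im[v,u])) for v in range(0,200) if abs(im[v,u]-im[v-1,u])>80 and v])
print("front",plane(*ray(c,[[295,161],[345,161],[295,186],[345,186]],c["T"]),C[2]))
print(c["T"].round(4).tolist())
E
```

```text
[[24.0, 306.29, 159.0], [22.0, 335.91, 158.91], [22.0, 307.32, 217.86], [22.0, 335.09, 217.91]]
[[41.0, 300.0, 150.24], [39.0, 340.72, 150.1], [25.0, 302.32, 231.24], [15.0, 340.6, 230.8]]
[[54.0, 297.8, 36.63], [56.0, 342.91, 36.36], [41.0, 300.12, 134.54], [43.0, 341.98, 134.42]]
[ 0.6031 -0.2491  0.0622] 0.0
[ 0.5943 -0.2801  0.0624] 0.0002
[ 0.5378 -0.2303  0.0625] 0.0
[ 0.529  -0.2612  0.0631] 0.0001
C [ 0.56605365 -0.25515255  0.06256842] len 0.06795615269080635 0.032211730345557764 yaw -16.071492068948636 tilt up toward +x -0.0067394331969591785
[ 0.6032 -0.2491  0.0621] 0.0001
[ 0.5943 -0.28    0.0623] 0.0003
[ 0.5378 -0.2303  0.0625] 0.0
[ 0.529  -0.2612  0.0631] 0.0001
C [ 0.5660807  -0.25514399  0.0624821 ] len 0.06800477892103468 0.03220112181377136 yaw -16.045018984353327 tilt up toward +x -0.009273388986950962
295 [(1, 479), (2, 738), (4, 180), (33, 295), (34, 489), (35, 578), (39, 459), (40, 289), (41, 202), (161, 204), (162, 629), (163, 733), (184, 493), (185, 225)]
300 [(2, 685), (4, 189), (33, 417), (34, 585), (40, 493), (41, 201), (131, 278), (132, 454), (138, 333), (139, 118), (162, 611), (163, 727), (184, 486), (185, 225)]
345 [(1, 483), (2, 692), (3, 600), (4, 189), (33, 542), (40, 411), (41, 197), (132, 199), (133, 295), (134, 377), (136, 258), (137, 140), (161, 289), (162, 577), (163, 717), (184, 452), (185, 225)]
front [[ 0.51945838 -0.22028543  0.0624821 ]
 [ 0.50840902 -0.2582508   0.0624821 ]
 [ 0.50016779 -0.21413351  0.0624821 ]
 [ 0.48885426 -0.25298689  0.0624821 ]]
[[0.9603, -0.279, 0.0007, 0.4727], [-0.279, -0.9603, -0.0005, -0.2292], [0.0008, 0.0003, -1.0, 0.1576], [0.0, 0.0, 0.0, 1.0]]
```

The fix is consistent: dot spacing 68.0 x 32.2 mm, plate top z = 62.5 mm, tilt about -0.5°, and front edge 18 mm inside the open end. I'll press about 15 mm behind the plate centre and then slide it about 57 mm.

```bash
python3 -m crank '[30,0,0,0,0,0,255,60,0,0,0,0,0,255,90,-1,0,0,0,0,255,112,-1,10,0,0,0,255,112,-1,30,0,0,0,255]' >/dev/null
python3 -m crank '[0,0,10,0,0,0,255,0,0,20,0,0,0,255,0,0,28,0,0,0,255,0,0,34,0,0,0,255,0,0,37,0,0,0,255]' >/dev/null
python3 -m crank '[0,0,0,0,0,0,255,0,0,0,0,0,0,255,0,0,0,0,0,0,255,0,0,0,0,0,0,255,0,0,0,0,0,0,255]'
python3 -c "
from rig import robot;print(robot.get_obs()['position'],robot.get_obs()['ft_force'])"
```

```text
time: 4.88
position: [0.58, -0.2594, 0.0912]
tool_rot: [0.99, -0.141, 0.001, 0.0]
ft_force: [-0.6, 0.2, 0.6]
grip_width: 0.0006
grip_force: 0.0
[ 0.58004099 -0.25939092  0.09119009] [-0.60254781  0.24003372  0.55194921]
```

```bash
f(){ grep -E "position|ft_force"; }
python3 -m crank '[0,0,0.5,0,0,0,255,0,0,1,0,0,0,255,0,0,1.5,0,0,0,255,0,0,2,0,0,0,255,0,0,2,0,0,0,255]'|f
python3 -m crank '[0,0,0.2,0,0,0,255,0,0,0.4,0,0,0,255,0,0,0.5,0,0,0,255,0,0,0.5,0,0,0,255,0,0,0.5,0,0,0,255]'|f
python3 -m crank '[0,0,0.2,0,0,0,255,0,0,0.4,0,0,0,255,0,0,0.5,0,0,0,255,0,0,0.5,0,0,0,255,0,0,0.5,0,0,0,255]'|f
```

```text
position: [0.5797, -0.2591, 0.0884]
ft_force: [0.4, -0.5, 0.9]
position: [0.5798, -0.2592, 0.088]
ft_force: [-0.8, 0.6, 0.5]
position: [0.5798, -0.2592, 0.0875]
ft_force: [-0.4, 0.6, 0.6]
```

```bash
f(){ grep -E "position|ft_force"; }
python3 -m crank '[0,0,0.1,0,0,0,255,0,0,0.2,0,0,0,255,0,0,0.3,0,0,0,255,0,0,0.3,0,0,0,255,0,0,0.3,0,0,0,255]'|f
python3 -m crank '[0,0,0.1,0,0,0,255,0,0,0.2,0,0,0,255,0,0,0.3,0,0,0,255,0,0,0.3,0,0,0,255,0,0,0.3,0,0,0,255]'|f
```

```text
position: [0.5798, -0.2592, 0.0872]
ft_force: [0.4, -0.4, 1.0]
position: [0.5798, -0.2592, 0.087]
ft_force: [0.2, -0.1, 0.6]
```

```bash
f(){ grep -E "position|ft_force"; }
python3 -m crank '[0,0,0.1,0,0,0,255,0,0,0.2,0,0,0,255,0,0,0.3,0,0,0,255,0,0,0.3,0,0,0,255,0,0,0.3,0,0,0,255]'|f
python3 -m crank '[0,0,0.1,0,0,0,255,0,0,0.2,0,0,0,255,0,0,0.3,0,0,0,255,0,0,0.3,0,0,0,255,0,0,0.3,0,0,0,255]'|f
```

```text
position: [0.5798, -0.2592, 0.087]
ft_force: [-1.2, 0.5, 4.5]
position: [0.5798, -0.2592, 0.087]
ft_force: [-1.5, 0.6, 5.6]
```

```bash
f(){ grep -E "position|ft_force"; }
python3 -m crank '[0,0,0.1,0,0,0,255,0,0,0.3,0,0,0,255,0,0,0.5,0,0,0,255,0,0,0.5,0,0,0,255,0,0,0.5,0,0,0,255]'|f
python3 -m crank '[0,0,0.1,0,0,0,255,0,0,0.3,0,0,0,255,0,0,0.5,0,0,0,255,0,0,0.5,0,0,0,255,0,0,0.5,0,0,0,255]'|f
```

```text
position: [0.5798, -0.2592, 0.0869]
ft_force: [-1.9, 2.1, 9.2]
position: [0.5798, -0.2592, 0.0869]
ft_force: [-2.5, 1.1, 10.4]
```

```bash
f(){ grep -E "position|ft_force"; }
python3 -m crank '[0,0,0.2,0,0,0,255,0,0,0.5,0,0,0,255,0,0,0.8,0,0,0,255,0,0,0.8,0,0,0,255,0,0,0.8,0,0,0,255]'|f
python3 -m crank '[0,0,0,0,0,0,255,0,0,0,0,0,0,255,0,0,0,0,0,0,255,0,0,0,0,0,0,255,0,0,0,0,0,0,255]'|f
```

```text
position: [0.5798, -0.2592, 0.0869]
ft_force: [-3.4, 2.2, 15.2]
position: [0.5798, -0.2592, 0.0869]
ft_force: [-3.8, 1.3, 14.8]
```

```bash
f(){ grep -E "position|ft_force"; }
python3 -m crank '[-1,0,0,0,0,0,255,-2,0,0,0,0,0,255,-3,0,0,0,0,0,255,-4,0,0,0,0,0,255,-5,0,0,0,0,0,255]'|f
python3 -m crank '[-1,0,0,0,0,0,255,-2,0,0,0,0,0,255,-3,0,0,0,0,0,255,-4,0,0,0,0,0,255,-5,0,0,0,0,0,255]'|f
```

```text
position: [0.5785, -0.2593, 0.0869]
ft_force: [3.4, -0.2, 8.0]
position: [0.5743, -0.2587, 0.087]
ft_force: [4.7, -1.0, 7.5]
```

```bash
f(){ grep -E "position|ft_force"; }
python3 -m crank '[0,0,0.2,0,0,0,255,0,0,0.4,0,0,0,255,0,0,0.7,0,0,0,255,0,0,1,0,0,0,255,0,0,1,0,0,0,255]'|f
python3 -m crank '[0,0,0.1,0,0,0,255,0,0,0.3,0,0,0,255,0,0,0.5,0,0,0,255,0,0,0.5,0,0,0,255,0,0,0.5,0,0,0,255]'|f
python3 look.py w4
```

```text
position: [0.5742, -0.2587, 0.0869]
ft_force: [2.2, -0.5, 13.3]
position: [0.5742, -0.2587, 0.0869]
ft_force: [1.3, 0.2, 16.5]
w4 [(87.0, 263.99, 3.62), (56.0, 349.34, 215.18), (57.0, 294.42, 215.49)]
```

View pics/w4.png

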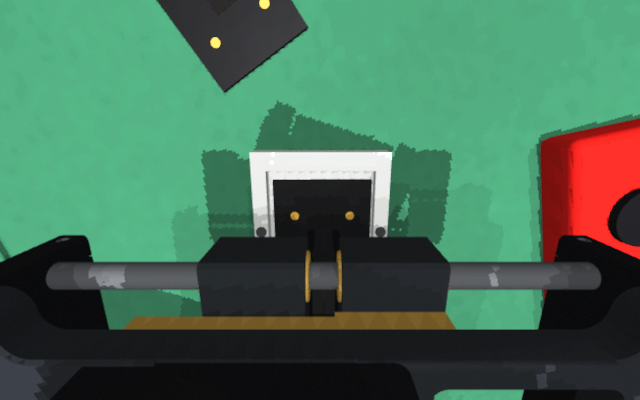

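The rear dots show at (294,215) and (349,215), so I can track the plate's travel from them.

```bash
cat > track.py <<'E'
from rig import robot
from h import *
o=robot.get_obs();c=robot.camera("wrist");T=tool(o)
b=np.array([x for x in blobs(roi(gold(c["pixels"]),265,150,110,85),15,200)])
ex=np.array([np.cos(-.2803),np.sin(-.2803)]);P=plane(*ray(c,b[:,1:],T),.0622)[:,:2]
m=P.mean(0);y=(P[b[:,1].argmin()]-P[b[:,1].argmax()])
C0=np.array([.5661,-.2551])
d=m-34e-3*ex-C0;print(len(b),"travel mm",-1e3*d@ex,"side",1e3*d@[-ex[1],ex[0]],"spacing",1e3*np.linalg.norm(y),"yaw",np.degrees(np.arctan2(-y[0],y[1])),"tip rel plate centre",1e3*(T[:2,3]-C0-d)@ex,"F",o["ft_force"].round(1))
E
f(){ grep -E "position|ft_force"; }
python3 track.py
python3 -m crank '[-1,0,0,0,0,0,255,-2,0,0,0,0,0,255,-3,0,0,0,0,0,255,-4,0,0,0,0,0,255,-5,0,0,0,0,0,255]'|f
python3 track.py
python3 -m crank '[-1,0,0,0,0,0,255,-2,0,0,0,0,0,255,-3,0,0,0,0,0,255,-4,0,0,0,0,0,255,-5,0,0,0,0,0,255]'|f
python3 track.py
```

```text
2 travel mm 4.3960093340677515 side -1.0783808094473306 spacing 31.988328488594085 yaw -16.014242708879056 tip rel plate centre 13.201381318928425 F [ 1.5  1.1 16.6]
position: [0.5719, -0.2585, 0.087]
ft_force: [5.8, -1.1, 11.4]
2 travel mm 6.429362254718291 side -1.6379551610485348 spacing 31.95772391469575 yaw -16.45769239101499 tip rel plate centre 12.922050334300899 F [ 5.8 -1.1 11.4]
position: [0.5672, -0.2574, 0.087]
ft_force: [6.4, -1.9, 12.7]
2 travel mm 11.128746720384969 side -2.0930779393247168 spacing 31.92397398984788 yaw -16.703209606302707 tip rel plate centre 12.8235366161009 F [ 6.4 -1.9 12.7]
```

```bash
f(){ grep -E "ft_force"; }
python3 -m crank '[-1,-0.2,0.1,0,0,0,255,-2,-0.4,0.2,0,0,0,255,-4,-0.6,0.3,0,0,0,255,-6,-0.8,0.4,0,0,0,255,-8,-1,0.4,0,0,0,255]'|f
python3 track.py
python3 -m crank '[-1,0,0,0,0,0,255,-3,0,0,0,0,0,255,-5,0,0,0,0,0,255,-7,0,0,0,0,0,255,-8,0,0,0,0,0,255]'|f
python3 track.py
```

```text
ft_force: [6.4, -2.5, 12.3]
2 travel mm 11.62954578438411 side -2.0377479939118572 spacing 32.139466617222 yaw -16.66438124875302 tip rel plate centre 6.186376096487114 F [ 6.4 -2.5 12.3]
ft_force: [7.0, -2.9, 13.5]
2 travel mm 19.119208434423236 side -1.9569758140780351 spacing 32.072984143128 yaw -16.76203579735056 tip rel plate centre 5.570756911388186 F [ 7.  -2.9 13.5]
```

```bash
f(){ grep -E "ft_force"; }
python3 -m crank '[-0.5,0,0.2,0,0,0,255,-1,0,0.4,0,0,0,255,-2,0,0.6,0,0,0,255,-3,0,0.7,0,0,0,255,-4,0,0.7,0,0,0,255]'|f
python3 track.py
python3 -m crank '[-1,0,0,0,0,0,255,-3,0,0,0,0,0,255,-5,0,0,0,0,0,255,-7,0,0,0,0,0,255,-8,0,0,0,0,0,255]'|f
python3 track.py
```

```text
ft_force: [6.6, -0.5, 16.3]
2 travel mm 21.662202928154567 side -2.007521872081715 spacing 32.11393076116403 yaw -16.836917469565485 tip rel plate centre 5.4630082496456085 F [ 6.6 -0.5 16.3]
ft_force: [8.5, -2.2, 15.4]
2 travel mm 29.628093142437525 side -2.033807530461214 spacing 32.06556605850142 yaw -16.813374119117082 tip rel plate centre 5.438435143483994 F [ 8.5 -2.2 15.4]
```

```bash
f(){ grep -E "ft_force"; }
python3 -m crank '[-1,0,0,0,0,0,255,-3,0,0,0,0,0,255,-5,0,0,0,0,0,255,-7,0,0,0,0,0,255,-9,0,0,0,0,0,255]'|f
python3 track.py
python3 -m crank '[-2,0,0,0,0,0,255,-4,0,0,0,0,0,255,-6,0,0,0,0,0,255,-8,0,0,0,0,0,255,-9,0,0,0,0,0,255]'|f
python3 track.py
```

```text
ft_force: [8.7, -1.0, 17.0]
2 travel mm 38.22448566402525 side -2.05000359355582 spacing 32.167445871124656 yaw -17.056793756351773 tip rel plate centre 5.441555506862487 F [ 8.7 -1.  17. ]
ft_force: [8.3, -0.4, 17.3]
2 travel mm 47.18278447335443 side -1.995812848813289 spacing 32.11479005438122 yaw -16.7238307461985 tip rel plate centre 5.425838787494392 F [ 8.3 -0.4 17.3]
```

```bash
f(){ grep -E "position|ft_force"; }
python3 -m crank '[-2,0,0,0,0,0,255,-4,0,-0.1,0,0,0,255,-6,0,-0.2,0,0,0,255,-8,0,-0.2,0,0,0,255,-10,0,-0.2,0,0,0,255]'|f
python3 track.py
python3 -m crank '[0,0,0,0,0,0,255,0,0,0,0,0,0,255,0,0,0,0,0,0,255,0,0,0,0,0,0,255,0,0,0,0,0,0,255]'|f
python3 -m crank '[0,0,-1,0,0,0,255,0,0,-3,0,0,0,255,0,0,-6,0,0,0,255,0,0,-14,0,0,0,255,0,0,-25,0,0,0,255]'|f
python3 -m crank '[-10,0,-25,0,0,0,0,-25,0,-40,0,0,0,0,-45,0,-50,0,0,0,0,-55,0,-50,0,0,0,0,-65,0,-50,0,0,0,0]' 40|f
python3 -m crank '[-20,0,0,0,0,0,0,-40,0,0,0,0,0,0,-40,0,0,0,0,0,0,-40,0,0,0,0,0,0,-40,0,0,0,0,0,0]'
python3 look.py w5
```

```text
position: [0.5161, -0.2423, 0.0871]
ft_force: [9.9, -0.4, 18.7]
2 travel mm 56.98996545146708 side -1.9918429587101087 spacing 32.10060775427455 yaw -16.528549174335875 tip rel plate centre 5.34779721873476 F [ 9.9 -0.4 18.7]
position: [0.5157, -0.2421, 0.0871]
ft_force: [8.3, -0.5, 16.9]
position: [0.5056, -0.236, 0.1064]
ft_force: [-0.2, 0.4, -0.1]
position: [0.4438, -0.2185, 0.1577]
ft_force: [-0.2, 0.7, -0.5]
time: 17.1
position: [0.4071, -0.2084, 0.1569]
tool_rot: [0.99, -0.141, 0.001, 0.0]
ft_force: [0.5, -0.1, 0.0]
grip_width: 0.059
grip_force: 0.0
w5 [(65.0, 302.88, 17.95), (64.0, 348.69, 18.0), (45.0, 304.0, 119.0), (50.0, 346.4, 119.4), (42.0, 274.33, 192.0), (33.0, 255.91, 225.3), (28.0, 348.68, 233.0)]
```

View pics/w5.png

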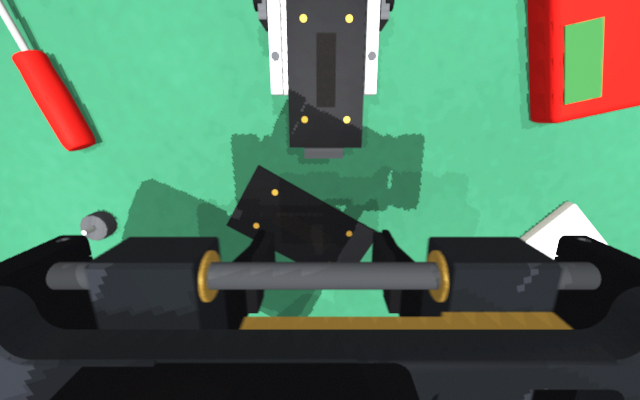

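The plate lies flat with four dots at (303,18), (349,18), (304,119), (346,119). Its front edge is at row 147 and the bed edge at row 95, so it overhangs about 40 mm. I'll compute the grip pose.

```bash
python3 - <<'E'
from h import *
c=dict(np.load("w5.npz"));T=c["T"]
uv=[[302.88,17.95],[348.69,18],[304,119],[346.4,119.4]]
P=plane(*ray(c,uv,T),.062);C=P.mean(0);a=(P[0]+P[1]-P[2]-P[3])[:2]/2;y=(P[0]+P[2]-P[1]-P[3])[:2]/2
print(C,np.linalg.norm(a),np.linalg.norm(y),"yaw",np.degrees(np.arctan2(a[1],a[0])),np.degrees(np.arctan2(-y[0],y[1])),"toolyaw",np.degrees(np.arctan2(T[1,0],T[0,0])))
print("edge-ish overhang",plane(*ray(c,[[325,147],[370,94.5]],T),.06)@T[:3,0]*1e3)
g=np.array([*(C[:2]-.036*a/np.linalg.norm(a)),.0745]);print("d tool mm",T[:3,:3].T@(g-T[:3,3])*1e3)
E
```

```text
[ 0.51049764 -0.2409771   0.062     ] 0.06818477188589374 0.0321526762457588 yaw -16.485717772468178 -16.528967072359457 toolyaw -16.24186183841129
edge-ish overhang [502.41486415 541.38557225]
d tool mm [72.2531893   2.16015779 82.53475955]
```

```bash
python3 -m crank '[20,2,0,0,0,0,0,40,2,0,0,0,0,0,60,2,0,0,0,0,0,72,2,15,0,0,0,0,72,2,30,0,0,0,0]'
python3 -m crank '[0,0,10,0,0,0,0,0,0,20,0,0,0,0,0,0,30,0,0,0,0,0,0,40,0,0,0,0,0,0,52,0,0,0,0]'
python3 -m crank '[0,0,0,0,0,0,0,0,0,0,0,0,0,0,0,0,0,0,0,0,0,0,0,0,0,0,0,0,0,0,0,0,0,0,0]'
python3 look.py w6
```

```text
time: 17.57
position: [0.48, -0.2325, 0.1276]
tool_rot: [0.99, -0.141, 0.004, 0.002]
ft_force: [0.1, -0.3, -0.1]
grip_width: 0.0862
grip_force: 0.0
time: 17.98
position: [0.4749, -0.2298, 0.0746]
tool_rot: [0.99, -0.141, 0.0, 0.0]
ft_force: [-1.1, -0.2, -0.5]
grip_width: 0.087
grip_force: 0.0
time: 18.4
position: [0.4752, -0.23, 0.0759]
tool_rot: [0.99, -0.141, 0.001, 0.0]
ft_force: [0.2, 0.6, -0.7]
grip_width: 0.0868
grip_force: 0.0
w6 [(84.0, 291.67, 126.5), (95.0, 355.83, 126.99)]
```

View pics/w6.png

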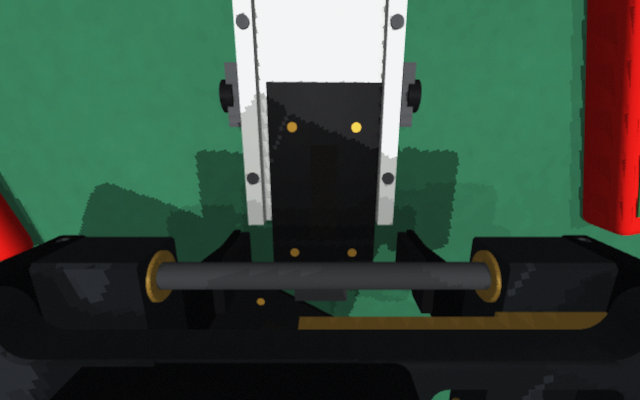

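The plate is centred between the open fingers (columns 240 to 405, plate mid 324). Closing now, then lifting.

```bash
python3 -m crank '[0,0,0,0,0,0,255,0,0,0,0,0,0,255,0,0,0,0,0,0,255,0,0,0,0,0,0,255,0,0,0,0,0,0,255]' 40 >/dev/null
python3 -m crank '[0,0,0,0,0,0,255,0,0,0,0,0,0,255,0,0,0,0,0,0,255,0,0,0,0,0,0,255,0,0,0,0,0,0,255]'
python3 -m crank '[0,0,-1,0,0,0,255,0,0,-3,0,0,0,255,0,0,-6,0,0,0,255,0,0,-9,0,0,0,255,0,0,-12,0,0,0,255]'
python3 -m crank '[0,0,-4,0,0,0,255,0,0,-8,0,0,0,255,0,0,-12,0,0,0,255,0,0,-16,0,0,0,255,0,0,-20,0,0,0,255]'
python3 look.py w7
```

```text
time: 19.28
position: [0.4748, -0.2297, 0.0751]
tool_rot: [0.99, -0.141, -0.0, -0.0]
ft_force: [0.2, 0.4, -0.9]
grip_width: 0.0545
grip_force: 40.0
time: 19.7
position: [0.4747, -0.2296, 0.0875]
tool_rot: [0.99, -0.141, -0.0, -0.0]
ft_force: [-0.2, -0.8, -0.6]
grip_width: 0.0544
grip_force: 40.0
time: 20.12
position: [0.4748, -0.2297, 0.1077]
tool_rot: [0.99, -0.141, 0.0, 0.0]
ft_force: [0.2, 0.5, -0.4]
grip_width: 0.0545
grip_force: 40.0
w7 [(84.0, 291.68, 125.6), (98.0, 356.12, 125.93)]
```

The plate is held with a 54.5 mm opening at 40 N and level (dots unmoved in the hand's view). I'll carry it up and over, and view the frame from both sides for the height.

```bash
python3 -m crank '[0,0,-20,0,0,0,255,0,0,-50,0,0,0,255,-2,-10,-80,0,0,0,255,-4,-30,-110,0,0,0,255,-7,-56,-142,0,0,0,255]' |head -2
python3 -m crank '[-3,-28,0,0,0,0,255,-6,-56,0,0,0,0,255,-9,-84,0,0,0,0,255,-12,-112,0,0,0,0,255,-15,-140,0,0,0,0,255]' |head -2
python3 -m crank '[-3,-28,0,0,0,0,255,-6,-56,0,0,0,0,255,-9,-84,0,0,0,0,255,-12,-112,0,0,0,0,255,-15,-140,0,0,0,0,255]' |head -2
python3 -m crank '[0,0,0,0,0,-6,255,0,0,0,0,0,-12,255,0,0,0,0,0,-18,255,0,0,0,0,0,-24,255,0,0,0,0,0,-31,255]' 
python3 -m crank '[0,0,0,0,0,0,255,0,0,0,0,0,0,255,0,0,0,0,0,0,255,0,0,0,0,0,0,255,0,0,0,0,0,0,255]'
python3 look.py w8
python3 -m crank '[0,-35,0,0,0,0,255,0,-70,0,0,0,0,255,0,-105,0,0,0,0,255,0,-135,0,0,0,0,255,0,-165,0,0,0,0,255]' |head -2
python3 -m crank '[0,-25,0,0,0,0,255,0,-50,0,0,0,0,255,0,-75,0,0,0,0,255,0,-75,0,0,0,0,255,0,-75,0,0,0,0,255]' |head -2
python3 -m crank '[0,0,0,0,0,0,255,0,0,0,0,0,0,255,0,0,0,0,0,0,255,0,0,0,0,0,0,255,0,0,0,0,0,0,255]'
python3 look.py w9
python3 -c "
import cv2,numpy as np
a=cv2.imread('pics/w8.png')[20:260,100:400];b=cv2.imread('pics/w9.png')[20:260,240:540]
cv2.imwrite('pics/w89.png',cv2.resize(np.hstack([a,b]),(800,320)))"
```

```text
time: 20.58
position: [0.4835, -0.1745, 0.2503]
time: 21.0
position: [0.5082, -0.034, 0.2494]
time: 21.42
position: [0.5329, 0.1047, 0.2492]
time: 21.83
position: [0.5328, 0.1035, 0.2491]
tool_rot: [0.991, 0.132, -0.0, -0.0]
ft_force: [-0.5, 1.4, -0.3]
grip_width: 0.0544
grip_force: 40.0
time: 22.25
position: [0.5331, 0.1032, 0.2492]
tool_rot: [0.992, 0.128, -0.0, -0.0]
ft_force: [-0.1, -0.1, -0.1]
grip_width: 0.0549
grip_force: 40.0
w8 [(103.0, 291.72, 125.47), (102.0, 356.19, 125.97), (7.0, 396.0, 211.0)]
time: 22.72
position: [0.4904, 0.2642, 0.2492]
time: 23.13
position: [0.4714, 0.3363, 0.249]
time: 23.55
position: [0.4723, 0.3346, 0.2492]
tool_rot: [0.992, 0.128, -0.0, 0.0]
ft_force: [0.0, -0.1, -0.5]
grip_width: 0.0544
grip_force: 40.0
w9 [(108.0, 291.63, 125.49), (102.0, 356.19, 125.97)]
```

View pics/w89.png

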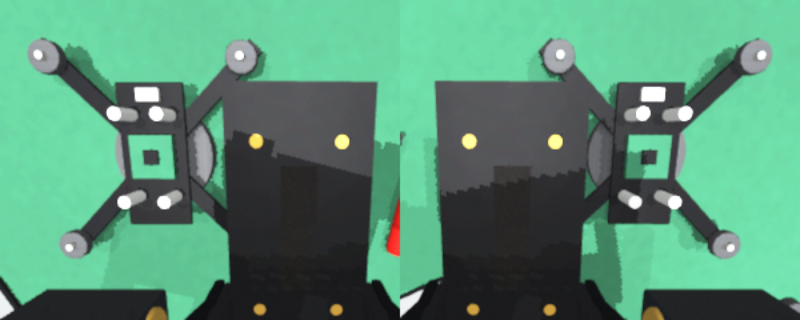

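Standoff tops are clear, e.g. at (185,105), (216,105), (193,171), (222,171) in the first view, with mirrored positions in the second. Next I'll triangulate them.

```bash
python3 - <<'E'
from h import *
W=[dict(np.load(f"w{i}.npz")) for i in (8,9)]
G=[[(184.8,105.5),(216.3,105.5),(193,171.5),(222.3,171.5)],[(422.3,105.5),(453.8,105.5),(416.3,171.5),(445.5,171.5)]]
Q=[]
for c,g in zip(W,G):
    for th in (200,240,250):
        m=c["pixels"].min(2)>=th
        b=np.array(blobs(m,8,400));q=[]
        for p in g: q.append(b[np.hypot(*(b[:,1:]-p).T).argmin()])
        print(th,np.array(q).round(1).tolist())
        if th==250:Q.append(np.array(q)[:,1:])
for Q in (Q,np.array(G)):
    P=[]
    for k in range(4):
        x,e=tri([(o,d[0]) for o,d in (ray(c,q[k],c["T"]) for c,q in zip(W,Q))]);P.append(x);print(x.round(4),round(e,4))
    P=np.array(P);C=P.mean(0);a=(P[0]+P[1]-P[2]-P[3])/2;y=(P[0]+P[2]-P[1]-P[3])/2
    print("C",C.round(4),np.linalg.norm(a),np.linalg.norm(y),"yaw",np.degrees(np.arctan2(a[1],a[0])))
# plate in tool frame, from rear/front dots at tool z 13.2mm
c=W[0];b=np.array(blobs(roi(gold(c["pixels"]),270,100,110,60),15,200));b=b[b[:,1].argsort()]
M=c["mount"];d=(M[:3,:3]@np.linalg.inv(c["intrinsics"])@np.c_[b[:,1:],np.ones(2)].T).T
for z in (.0125,.0132,.014):
    p=M[:3,3]+d*((z-M[2,3])/d[:,2])[:,None];print(z,(p*1e3).round(1).tolist())
print(c["T"].round(4).tolist(),W[1]["T"][:3,3])
E
```

```text
200 [[99.0, 185.0, 104.8], [96.0, 216.8, 104.8], [83.0, 192.8, 171.3], [83.0, 222.6, 171.4]]
240 [[88.0, 185.0, 104.6], [91.0, 216.6, 104.8], [77.0, 192.7, 171.3], [77.0, 222.6, 171.4]]
250 [[83.0, 184.9, 104.6], [83.0, 216.7, 104.7], [70.0, 192.9, 171.3], [69.0, 222.8, 171.3]]
200 [[98.0, 421.8, 104.5], [99.0, 453.5, 104.8], [72.0, 415.9, 171.1], [84.0, 445.6, 171.3]]
240 [[88.0, 421.9, 104.6], [89.0, 453.5, 104.8], [58.0, 415.9, 171.2], [77.0, 445.7, 171.3]]
250 [[85.0, 421.8, 104.5], [82.0, 453.6, 104.6], [46.0, 416.0, 171.2], [75.0, 445.8, 171.2]]
[0.5826 0.2594 0.074 ] 0.0
[0.5907 0.2284 0.0741] 0.0
[0.5168 0.2422 0.0741] 0.0001
[0.5249 0.2113 0.074 ] 0.0001
C [0.5538 0.2353 0.0741] 0.06801959292083633 0.03200008979703287 yaw 14.595393002585315
[0.5818 0.2589 0.0751] 0.0001
[0.5899 0.2282 0.0752] 0.0001
[0.5167 0.2419 0.0744] 0.0001
[0.5246 0.2116 0.0744] 0.0001
C [0.5532 0.2352 0.0748] 0.06731679128969907 0.031539262889909554 yaw 14.459640729063839
0.0125 [[71.1, -14.7, 12.5], [70.8, 17.2, 12.5]]
0.0132 [[71.1, -14.7, 13.2], [70.8, 17.3, 13.2]]
0.014 [[71.0, -14.8, 14.0], [70.8, 17.4, 14.0]]
[[0.9672, 0.2539, -0.0, 0.5331], [0.2539, -0.9672, 0.0, 0.1032], [-0.0, -0.0, -1.0, 0.2492], [0.0, 0.0, 0.0, 1.0]] [0.4722537  0.33460348 0.24917933]
```

Standoff tops are at z = 74 mm, spacing 68.0 x 32.0 mm, centre (0.5538, 0.2353), yaw 14.6°. The plate centre sits at tool (37, 1). From here that means going x +16.5, y +115.5, with contact expected at about z +159.

```bash
f(){ grep -E "position|ft_force|width"; }
python3 -m crank '[4,25,0,0,0,0,255,8,55,0,0,0,0,255,12,85,0,0,0,0,255,16.5,105,0,0,0,0,255,16.5,115.5,0,0,0,0,255]' |f
python3 -m crank '[0,0,20,0,0,0,255,0,0,45,0,0,0,255,0,0,70,0,0,0,255,0,0,90,0,0,0,255,0,0,105,0,0,0,255]' |f
python3 -m crank '[0,0,15,0,0,0,255,0,0,28,0,0,0,255,0,0,38,0,0,0,255,0,0,45,0,0,0,255,0,0,50,0,0,0,255]' |f
python3 -m crank '[0,0,0,0,0,0,255,0,0,0,0,0,0,255,0,0,0,0,0,0,255,0,0,0,0,0,0,255,0,0,0,0,0,0,255]' |f
```

```text
position: [0.519, 0.2255, 0.2493]
ft_force: [-0.8, -0.9, 0.0]
grip_width: 0.0547
position: [0.5161, 0.2279, 0.1424]
ft_force: [0.1, 1.2, -0.1]
grip_width: 0.0543
position: [0.5171, 0.228, 0.0935]
ft_force: [0.7, -0.2, -0.4]
grip_width: 0.0546
position: [0.5177, 0.228, 0.0948]
ft_force: [-1.6, 1.0, -0.3]
grip_width: 0.0545
```

```bash
f(){ grep -E "position|ft_force"; }
python3 -m crank '[0,0.5,1,0,0,0,255,0,1,2,0,0,0,255,0,1,3,0,0,0,255,0,1,3.5,0,0,0,255,0,1,3.5,0,0,0,255]' |f
python3 -m crank '[0,0,0.2,0,0,0,255,0,0,0.4,0,0,0,255,0,0,0.6,0,0,0,255,0,0,0.8,0,0,0,255,0,0,0.8,0,0,0,255]' |f
python3 -m crank '[0,0,0.2,0,0,0,255,0,0,0.4,0,0,0,255,0,0,0.6,0,0,0,255,0,0,0.6,0,0,0,255,0,0,0.6,0,0,0,255]' |f
```

```text
position: [0.5175, 0.2268, 0.0905]
ft_force: [0.5, 0.5, -0.1]
position: [0.5176, 0.2269, 0.09]
ft_force: [-0.6, -1.0, 1.1]
position: [0.5176, 0.2269, 0.0899]
ft_force: [-1.6, -0.6, 5.9]
```

Contact is at the predicted height with 6 N. Releasing, then lifting away.

```bash
f(){ grep -E "position|ft_force|width"; }
python3 -m crank '[0,0,-0.3,0,0,0,0,0,0,-0.6,0,0,0,0,0,0,-0.6,0,0,0,0,0,0,-0.6,0,0,0,0,0,0,-0.6,0,0,0,0]' 10|f
python3 -m crank '[0,0,0,0,0,0,0,0,0,0,0,0,0,0,0,0,0,0,0,0,0,0,0,0,0,0,0,0,0,0,0,0,0,0,0]'|f
python3 -m crank '[0,0,-5,0,0,0,0,0,0,-15,0,0,0,0,0,0,-35,0,0,0,0,0,0,-60,0,0,0,0,0,0,-90,0,0,0,0]'|f
python3 -m crank '[-20,0,-20,0,0,0,0,-40,0,-40,0,0,0,0,-50,0,-60,0,0,0,0,-50,0,-60,0,0,0,0,-50,0,-60,0,0,0,0]'|f
python3 look.py w10
python3 - <<'E'
from h import *
c=dict(np.load("w10.npz"));b=np.array(blobs(roi(gold(c["pixels"]),240,0,160,236),8,200));P=plane(*ray(c,b[:,1:],c["T"]),.077);print(b.tolist(),P.round(4),P.mean(0))
E
```

```text
position: [0.5176, 0.2269, 0.0897]
ft_force: [-0.3, -0.2, -0.1]
grip_width: 0.0799
position: [0.5176, 0.2269, 0.0898]
ft_force: [-0.2, -0.8, 0.2]
grip_width: 0.087
position: [0.5167, 0.2267, 0.1805]
ft_force: [0.9, -0.1, -0.3]
grip_width: 0.0868
position: [0.4698, 0.2143, 0.2419]
ft_force: [0.0, -0.5, -0.9]
grip_width: 0.0872
w10 [(35.0, 306.57, 68.77), (35.0, 340.31, 68.91), (28.0, 307.32, 141.68), (24.0, 339.0, 141.71)]
[[35.0, 306.57, 68.77], [35.0, 340.31, 68.91], [28.0, 307.32, 141.68], [24.0, 339.0, 141.71]] [[0.5824 0.2592 0.077 ]
 [0.5905 0.2282 0.077 ]
 [0.5166 0.2421 0.077 ]
 [0.5247 0.2111 0.077 ]] [0.55354596 0.23515164 0.077     ]
```

View pics/w10.png

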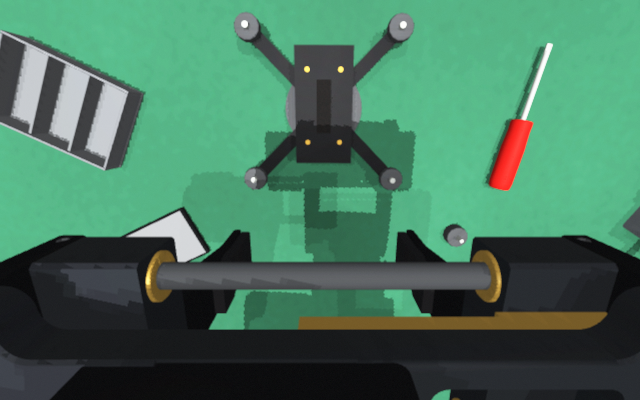

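The plate lies squarely on the frame, with dots at (307,69), (340,69), (307,142), (339,142). Its centre is within about 0.5 mm of the seat, and the gripper is clear.

```bash
python3 -c "
from rig import robot
print(robot.hand_in())"
```

```text
the job is handed in; nothing more can be done
None
```

The job is handed in: the plate lies flat on the four standoffs, its centre measured within about 0.5 mm of the seat, and the gripper is open and clear; `hand_in()` returned no verdict.

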